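# Finish the crosswise drying tower and shut the box

### The arm

A 6-joint arm with a two-finger parallel gripper is mounted at the origin on the work surface. World frame = base frame: x ahead of the robot, y to its left, z up, the work surface at z = 0. Lengths are in mm, angles in rad, forces in N, time in s.
With the tool pointing down it reaches from about 275 to 1000 mm from the base axis. Payload 8.4 kg.
Tool frame: the origin (TCP) lies at the very end of the fingers, on their centre line; the grasp point (between the pads) lies 19 mm behind it; z points along the fingers, y is the line along which they close (so a half turn about z gives the same grasp; the last joint's range is limited). The gripper opens to 85 mm and grips with 20 to 120 N. Pads are 22 mm wide; open, the fingers measure 114 mm over their backs; the gripper's body (76 mm by 85 mm) begins 54 mm behind the grasp point. The pads swing forward as they close: fully open they stand 13 mm farther back than shut.
Start: joints at [1.323, 0.353, 1.633, -0, 1.155, -0.002], TCP at [152.081, 606.217, 231.281] pointing down, gripper open.
Joint ranges: [-2.63, 2.63], [-0.92, 2.1], [0.06, 2.66], [-1.3, 4.44], [0, 2.69], [-3.02, 3.02]. Speed limits (rad/s): [2.22, 2.22, 2.79, 3.14, 3.14, 3.14].

### API

Orientations are given as a rotation vector (axis times angle).
In Python, from workcell import arm gives the robot as it stands. The module is installed in compiled form; this text tells all that it offers.
- The arm moves only by the tool jog_arm, never from a script. Its argument "deltas" is a list of rows, each a list of 7 numbers: the turn, a rotation vector about the tool's x, y, z in degrees, then the shift along the tool's x, y, z in mm, then the opening, from 0 (shut) to 1 (fully open). A call has 1 to 20 rows; each row shifts and turns the commanded pose from where the row before left it, along the tool's axes as they then stand; what a row does not reach is not made up. A row lasts 1/10 s, in which the tool goes at most 50 mm and 8.59 degrees, less where a joint would pass 70% of its speed; a pose out of reach is approached as far as the arm can. A call with a gripper value outside its range is refused whole. The fingers move at their own pace and stop on an object; "newtons" is the grip in N (left out, the last holds). Time passes only in rows, so rows that do not move let the fingers close. It gives the time, the measured TCP pose, the force, the opening and the grip force at its end, in the units of the state.
- arm.read_state(): the state, without advancing time (a new reading comes with each control period).
- arm.snapshot(name): name is "side" or "top"; returns the picture (480x640x3 uint8, red, green, blue); there is no depth.
- arm.camera_model(name): a dict with "camera_matrix" (3x3 intrinsics, pixels), "xyz" and "rotation" of the camera in the world. Camera axes: x right, y down, z forward; pixel columns grow to the right and rows downward; lengths in mm; the calibration is good to about 2 mm. A picture is of the moment at which its call begins. camera_model takes no time and is no camera call.
- arm.close_job(): hands the job in; it is judged then, once.
The state is a dict: "clock": time; "joint_pos": joint angles; "joint_vel": joint speeds; "tau": joint torques, N m; "eef_pos": TCP position; "ee_rot": TCP orientation; "ft_force": force on the tool from outside, world axes, zero at the start; "ft_torque": the same for the moment, N m; "finger_gap": finger opening in mm; "gripper_force": force on a finger pad.
Only numpy, scipy, OpenCV 4.12 (cv2) and the standard library are available. Lean on these libraries where they do the work, as an engineer would, in place of code of your own. Each camera call takes 0.05 s, during which the arm holds its last target. There are 200 camera calls.

### The job

Finish the crosswise tower of washed white bars in the clear drying box: lay one loose bar in the second layer, parallel to the bar already there and as far to the other side of the middle, then lay the other two crosswise on top, directly above the two bottom bars, setting every bar down, not dropping it. Then push the box's door fully shut, until it seats on its catch. Leave everything else on the bench where it is.

Things in the scene. Friction and masses are not known exactly. Their poses are not given: they have to be found in the camera images.
- bar_a: loose white plastic bar 110 x 20 x 16 mm (x, y, z), about 40 g; origin at the centre of its underside, x along its length, z up; lying on the bench on the right; the three are alike
- bar_b: loose white plastic bar 110 x 20 x 16 mm (x, y, z), about 40 g; origin at the centre of its underside, x along its length, z up; lying on the bench on the right; the three are alike
- bar_c: loose white plastic bar 110 x 20 x 16 mm (x, y, z), about 40 g; origin at the centre of its underside, x along its length, z up; lying on the bench on the right; the three are alike
- low_1: white plastic bar 110 x 20 x 16 mm (x, y, z), about 40 g; origin at the centre of its underside, x along its length, z up; bottom layer of the tower, the one nearer the door, standing on the box floor
- low_2: white plastic bar 110 x 20 x 16 mm (x, y, z), about 40 g; origin at the centre of its underside, x along its length, z up; bottom layer, parallel to low_1, about 70 mm to its +y side (centre to centre)
- mid_1: white plastic bar 110 x 20 x 16 mm (x, y, z), about 40 g; origin at the centre of its underside, x along its length, z up; second layer, already lying crosswise on low_1 and low_2 about 35 mm towards their +x ends; its own +y side faces the empty place, 70 mm off (centre to centre)
- drybox: fixed open-topped clear drying box, 237 x 237 mm outside, 220 mm inside, walls 5 mm thick and 85 mm high, floor 6 mm thick; origin at the centre of its underside; the door is its -y side, the bars stand about the middle of its floor
- door (a joint): angle of the box's clear door, 0 = shut and seated, grows as it swings outward (to the box's -y side); vertical hinge line at the box's +x, -y corner; a sprung ball catch is met at about 0.07 rad and, once passed at about 0.03 rad, pulls the door home to 0; takes 3 to 6 N at the free edge
- door_hinge (a point): on the hinge line, at half the door's height (46 mm above the bench). The door is 210 mm wide, 8 mm thick, from 10 to 82 mm above the bench; when shut it runs from the hinge along the box's -x
- door_push (a point): point on the door's outer face at half height, 165 mm from the hinge and about 45 mm from the free edge; moves with the door; its -y axis points out of the face, its -x axis from the hinge to the free edge
- tube_rack: bystander: green tube rack 130 x 66 x 40 mm, right of the box and farther out; origin at the centre of its underside
- jar: bystander: small white jar with blue cap, 42 mm across, 50 mm tall, among the loose bars; origin at the centre of its underside
- tip_box: bystander: red pipette-tip box 115 x 80 x 58 mm, far right; origin at the centre of its underside
- pipette: bystander: white and yellow pipette lying on the bench, 240 mm long, right of the loose bars; origin at the centre of its underside
- lid_tray: bystander: clear open tray 120 x 85 x 45 mm, left of the box; origin at the centre of its underside
There are look-alikes about, which are no part of the job. Leave any blue look-alike of the mid_1 alone.

How it is judged:
By the outcome, as a careful person would: the job done as asked, in the order asked, and still so for the second after the job is handed in, with the robot touching nothing.
It also fails if it takes over 72 s, if anything falls off the work surface, if the arm or the gripper's body presses on something with over 40 N, if the wrist force passes 120 N, or if a joint passes its speed limit or range.

## Working session

There is one attempt and no reset: what is moved stays moved. The work goes in short steps, Python scripts to look and compute and a tool call to move; the robot and the scene stay as the last step left them, time stands still between calls to the robot, and variables do not carry over. Pictures are saved under pics/ and viewed, at most 10 in all, crops included, and the job is handed in when it is done.

Besides the shell and the picture viewer there is one more tool, called after "Emit:" by a JSON object that holds its "method" and its "body", one argument or row to a line. jog_arm: Moves the arm, as the interface text tells. Its arguments: {"type":"object","properties":{"deltas":{"type":"array","items":{"type":"array","items":{"type":"number"}}},"newtons":{"type":"number"}},"required":["deltas"]}

```bash
mkdir -p pics && python3 - <<'E'
from workcell import arm
import cv2,numpy as np
np.set_printoptions(precision=4,suppress=True)
for n in("side","top"):
    cv2.imwrite(f"pics/{n}0.png",arm.snapshot(n)[:,:,::-1])
    print(n,arm.camera_model(n))
s=arm.read_state();print({k:s[k] for k in("clock","eef_pos","ee_rot","finger_gap","ft_force")})
E
```

```text
side {'camera_matrix': array([[544.0844,   0.    , 319.6008],
       [  0.    , 544.0844, 239.6983],
       [  0.    ,   0.    ,   1.    ]]), 'xyz': array([-197.7086, -833.9182, 1154.5774]), 'rotation': array([-2.1801,  0.8844, -0.3756])}
top {'camera_matrix': array([[615.777 ,   0.    , 316.9012],
       [  0.    , 615.777 , 232.4214],
       [  0.    ,   0.    ,   1.    ]]), 'xyz': array([ 386.9496,    7.1579, 1587.6825]), 'rotation': array([-2.1712,  2.1121, -0.145 ])}
{'clock': 0.1, 'eef_pos': array([151.979 , 605.7818, 230.6378]), 'ee_rot': array([-0.3851, -3.1177,  0.002 ]), 'finger_gap': 85.04109747829794, 'ft_force': array([ 0.0219,  0.3706, -0.2403])}
```

View pics/top0.png

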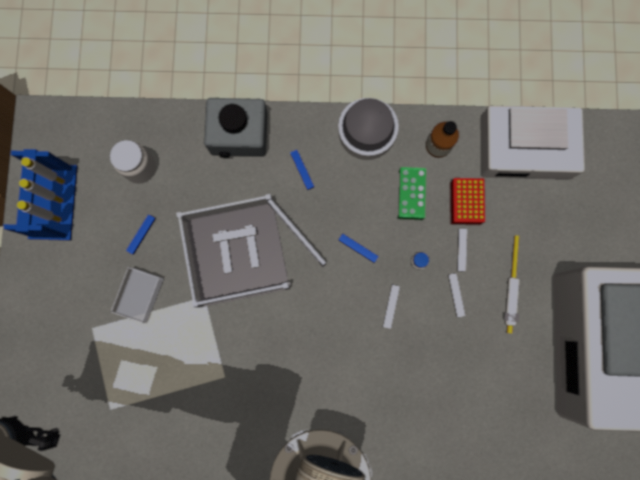

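View pics/side0.png

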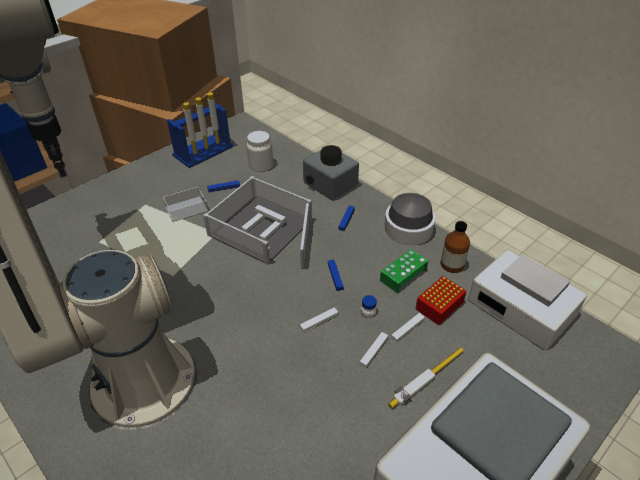

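The top view shows the box at (235,250), with its door swinging from the hinge (270,198) to (323,262). The tower is at (238,248): low_1 (252,250), low_2 (225,255), mid_1 (235,234).

Candidates for the bars:
- **White bars:** (391,307), (457,296) and (462,250). These match the loose bars by colour, size and side.
- **Blue bars:** (302,170), (358,248) and (141,234). These are look-alikes, so I leave them.
- **White thing at (512,295):** this is the pipette.

I'll confirm this with an enlarged crop and fit the bars.

```bash
cat > h.py <<'E'
import numpy as np,cv2
from scipy.spatial.transform import Rotation as R
from scipy.optimize import minimize
from workcell import arm
np.set_printoptions(precision=2,suppress=True)
C={n:arm.camera_model(n) for n in("side","top")}
def proj(n,P):
    c=C[n];r=R.from_rotvec(c["rotation"]).inv()
    q=(r.apply(np.atleast_2d(P)-c["xyz"]))@c["camera_matrix"].T
    return q[:,:2]/q[:,2:]
def back(n,uv,z):
    c=C[n];d=R.from_rotvec(c["rotation"]).apply(np.linalg.solve(c["camera_matrix"],[uv[0],uv[1],1.]))
    return c["xyz"]+d*(z-c["xyz"][2])/d[2]
def corners(x,y,yaw,z,L=110,W=20,H=16):
    c,s=np.cos(yaw),np.sin(yaw)
    return np.array([[x+c*a-s*b,y+s*a+c*b,z+h] for h in(0,H) for a,b in((-L/2,-W/2),(L/2,-W/2),(L/2,W/2),(-L/2,W/2))])
def render(n,bars,S=4):   # union silhouette, soft, on S-times grid
    m=np.zeros((480*S,640*S),np.uint8)
    for b in bars:
        h=cv2.convexHull(((proj(n,corners(*b))+.5)*S*16-8).astype(np.int32))
        cv2.fillPoly(m,[h],255,cv2.LINE_AA,4)
    return cv2.resize(m,(640,480),interpolation=cv2.INTER_AREA)/255.
def white(img):
    f=img.astype(float);return f.min(2)
def fit(imgs,p0,zs,cams=("top","side"),pad=14):
    """fit (x,y,yaw) of bars: picture ~ a*render+b in a window round them"""
    p0=np.array(p0,float)
    win={}
    for n in cams:
        q=np.vstack([proj(n,corners(*p,z)) for p,z in zip(p0,zs)])
        lo=np.maximum(q.min(0)-pad,0).astype(int);hi=(q.max(0)+pad).astype(int);win[n]=(slice(lo[1],hi[1]),slice(lo[0],hi[0]))
    def cost(v):
        p=p0+v.reshape(-1,3)*[1,1,.01];t=0
        for n in cams:
            r=cv2.GaussianBlur(render(n,[(*b,z) for b,z in zip(p,zs)]),(0,0),.6)[win[n]].ravel()
            g=white(imgs[n])[win[n]].ravel()
            t-=np.corrcoef(r,g)[0,1]
        return t
    v=np.zeros(p0.size);S=np.vstack([v]+[5*e for e in np.eye(v.size)])
    o=minimize(cost,v,method="Powell",options=dict(xtol=.05,ftol=1e-6))
    return p0+o.x.reshape(-1,3)*[1,1,.01],-o.fun/len(cams)
E
python3 - <<'E'
from h import *
im={n:cv2.imread(f"pics/{n}0.png")[:,:,::-1] for n in("side","top")}
G={"A(391,307)":((391,307),1.35),"B(457,296)":((457,296),1.7),"C(462,250)":((462,250),1.57)}
k=lambda a,b,z:(lambda A,B:[*(A+B)[:2]/2,np.arctan2(*(B-A)[1::-1])])(back("top",a,z),back("top",b,z))
ends={"A":((387,327),(395,287)),"B":((461,316),(453,275)),"C":((462,269),(462,230))}
for n,(a,b) in ends.items():
    p=k(a,b,16)
    for cams in(("top","side"),("top",),("side",)): 
        q,c=fit(im,[p],[0],cams);print(n,cams,q,round(c,3))
T=[k((227,272),(222,236),22),k((256,266),(249,234),22),k((215,238),(256,230),38)]  # low_2, low_1, mid_1
for cams in(("top","side"),("top",),("side",)):
    q,c=fit(im,T,[6,6,22],cams);print("tower",cams,q,round(c,3))
for uv in((180,213),(270,198),(288,285),(197,303),(323,262)):print(uv,back("top",uv,85))
a=im["top"][190:310,165:325];b=im["top"][220:340,370:530]
cv2.imwrite("pics/crop1.png",cv2.resize(np.vstack([a,b]),None,fx=2.5*1,fy=2.5,interpolation=cv2.INTER_CUBIC)[:,:,::-1])
E
```

```text
A ('top', 'side') [[ 431.35 -167.74   -0.2 ]] 0.852
A ('top',) [[ 431.34 -168.7    -0.2 ]] 0.981
A ('side',) [[ 432.73 -161.32   -0.21]] 0.787
B ('top', 'side') [[ 466.54 -333.34    0.2 ]] 0.761
B ('top',) [[ 465.83 -335.78    0.2 ]] 0.829
B ('side',) [[ 467.73 -329.85    0.22]] 0.759
C ('top', 'side') [[ 582.69 -349.43   -0.04]] 0.552
C ('top',) [[ 582.96 -350.97   -0.04]] 0.62
C ('side',) [[ 583.09 -344.71   -0.01]] 0.515
tower ('top', 'side') [[555.64 262.3    0.19]
 [573.92 194.44   0.26]
 [605.21 238.94  -1.35]] 0.769
tower ('top',) [[560.56 262.41   0.18]
 [576.23 193.35   0.2 ]
 [604.92 238.42  -1.35]] 0.906
tower ('side',) [[552.82 266.58   0.19]
 [569.07 196.05   0.27]
 [605.18 240.25  -1.37]] 0.663
(180, 213) [645.23 365.71  85.  ]
(270, 198) [689.07 143.77  85.  ]
(288, 285) [474.39  91.45  85.  ]
(197, 303) [424.65 310.98  85.  ]
(323, 262) [532.95   7.7   85.  ]
```

View pics/crop1.png

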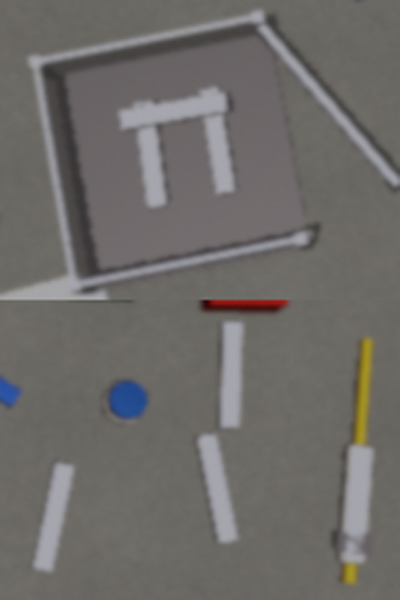

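The crop confirms it: three plain white loose bars, with the red box, jar and pipette separate, and a Π-shaped tower with mid_1 at the +x end. I'll refine the fit by shading top and side faces separately.

```bash
cat >> h.py <<'E'
def fit2(imgs,p0,zs,cams=("top","side"),pad=5,joint=None,S=4):
    """image ~ a*top faces + b*side faces + c*1 (least squares) near the bars; joint: params->bars"""
    p0=np.array(p0,float);f=joint or (lambda p:p.reshape(-1,3));sc=np.where(np.abs(p0)<4,.01,1.)
    W={}
    for n in cams:
        m=render(n,[(*b,z) for b,z in zip(f(p0),zs)])>.1
        W[n]=cv2.dilate(m.astype(np.uint8),np.ones((2*pad+1,)*2))>0
    def masks(n,bars):
        c=C[n]["xyz"];tp=np.zeros((480*S,640*S),np.uint8);sd=tp.copy()
        for (x,y,a,z) in sorted(bars,key=lambda b:b[3]):
            P=proj(n,corners(x,y,a,z));fx=lambda q:((q+.5)*S*16-8).astype(np.int32)
            h=cv2.convexHull(fx(P));cv2.fillPoly(tp,[h],0,8,4);cv2.fillPoly(sd,[h],255,8,4)
            t=fx(P[4:]);cv2.fillPoly(tp,[t],255,8,4);cv2.fillPoly(sd,[t],0,8,4)
        g=lambda m:cv2.GaussianBlur(cv2.resize(m,(640,480),interpolation=cv2.INTER_AREA)/255.,(0,0),.7)
        return g(tp),g(sd)
    def cost(v):
        t=0
        for n in cams:
            a,b=masks(n,[(*q,z) for q,z in zip(f(p0+v*sc),zs)]);w=W[n]
            A=np.c_[a[w],b[w],np.ones(w.sum())];g=white(imgs[n])[w]
            e=g-A@np.linalg.lstsq(A,g,rcond=None)[0];t+=e.var()/g.var()
        return t
    v=np.zeros(p0.size)
    for _ in range(2): v=minimize(cost,v,method="Powell",options=dict(xtol=.05,ftol=1e-5)).x
    return p0+v*sc,1-cost(v)/len(cams)
E
python3 - <<'E'
from h import *
im={n:cv2.imread(f"pics/{n}0.png")[:,:,::-1] for n in("side","top")}
for n,p in dict(A=[431,-168,-.2],B=[466,-335,.2],C=[583,-351,-.04]).items():
    for cams in(("top","side"),("top",),("side",)): print(n,cams,*fit2(im,p,[0],cams))
def J(p): # tower x,y,yaw common ; centred square
    x,y,a=p[:3];c,s=np.cos(a),np.sin(a);w=lambda u,v,b:(x+c*u-s*v,y+s*u+c*v,b)
    return [w(0,-35,a),w(0,35,a),w(35,0,a-np.pi/2)]
for cams in(("top","side"),("top",),("side",)):
    print("tower rigid",cams,*fit2(im,[567,228,.2],[6,6,22],cams,joint=J))
    print("tower free",cams,*fit2(im,[576,193,.2,560,262,.2,605,238.5,-1.36],[6,6,22],cams))
E
```

```text
A ('top', 'side') [ 431.56 -168.45   -0.21] 0.9705972169527414
A ('top',) [ 431.69 -167.74   -0.2 ] 0.9893179397409232
A ('side',) [ 430.96 -168.89   -0.19] 0.9625994952780814
B ('top', 'side') [ 464.55 -334.55    0.21] 0.9323414282479636
B ('top',) [ 465.44 -333.64    0.2 ] 0.9380382350262492
B ('side',) [ 464.23 -335.24    0.19] 0.9461188869096918
C ('top', 'side') [ 581.61 -348.94   -0.05] 0.7289442005035072
C ('top',) [ 582.06 -348.45   -0.04] 0.7784026758869611
C ('side',) [ 581.05 -350.1    -0.04] 0.6963389538625566
tower rigid ('top', 'side') [569.39 226.76   0.21] 0.8754100670919913
tower free ('top', 'side') [576.07 191.81   0.19 560.55 260.13   0.18 603.35 236.63  -1.37] 0.8951775127019
tower rigid ('top',) [568.73 226.76   0.21] 0.9478255003051779
tower free ('top',) [575.98 192.35   0.21 560.06 260.23   0.18 603.34 236.58  -1.37] 0.9743773013210281
tower rigid ('side',) [569.67 226.14   0.21] 0.807018519024526
tower free ('side',) [576.91 191.34   0.21 560.96 259.61   0.18 603.28 236.85  -1.36] 0.8197467228735038
```

Both cameras agree to about 1 mm. I'll move over the nearest bar, at (431.5,-168), first.

Emit:
{"method": "jog_arm", "body": {
  "deltas": [
    [0,0,0,-23,-34.1,5,0.5],
    [0,0,0,-23,-34.1,5,0.5],
    [0,0,0,-23,-34.1,5,0.5],
    [0,0,0,-23,-34.1,5,0.5],
    [0,0,0,-23,-34.1,5,0.5],
    [0,0,0,-23,-34.1,5,0.5],
    [0,0,0,-23,-34.1,5,0.5],
    [0,0,0,-23,-34.1,5,0.5],
    [0,0,0,-23,-34.1,5,0.5],
    [0,0,0,-23,-34.1,5,0.5],
    [0,0,0,-23,-34.1,5,0.5],
    [0,0,0,-23,-34.1,5,0.5],
    [0,0,0,-23,-34.1,5,0.5],
    [0,0,0,-23,-34.1,5,0.5],
    [0,0,0,-23,-34.1,5,0.5],
    [0,0,0,-23,-34.1,5,0.5],
    [0,0,0,-23,-34.1,5,0.5],
    [0,0,0,-23,-34.1,5,0.5],
    [0,0,0,-23,-34.1,5,0.5],
    [0,0,0,-23,-34.1,5,0.5]
  ],
  "newtons": 40
}}

```text
clock: 2.1
eef_pos: [432.4, -169.0, 130.9]
ee_rot: [-0.386, -3.118, -0.0]
ft_force: [1.4, 0.1, 0.5]
finger_gap: 42.7
gripper_force: 0.0
```

```bash
cat > g.py <<'E'
# usage: g.py x y z toolY_deg  -> shift in the present tool axes, tilt fix and turn about tool z
import sys,numpy as np
from scipy.spatial.transform import Rotation as R
from workcell import arm
np.set_printoptions(precision=2,suppress=True)
s=arm.read_state();r=R.from_rotvec(s["ee_rot"]);t=np.array([float(v) for v in sys.argv[1:4]]);b=np.radians(float(sys.argv[4]))
T=np.array([[np.sin(b),np.cos(b),0],[-np.cos(b),np.sin(b),0],[0,0,-1]])
d=r.inv()*R.from_matrix(T)
print("t",round(s["clock"],2),"at",s["eef_pos"],"toolY",round(np.degrees(np.arctan2(*r.as_matrix()[1::-1,1])),2),"F",s["ft_force"],"gap",round(s["finger_gap"],1),"grip",round(s["gripper_force"],1))
print("shift now",r.inv().apply(t-s["eef_pos"]),"turn",np.degrees(d.as_rotvec()),"shift after turn",T.T@(t-s["eef_pos"]), "j6",s["joint_pos"][5])
E
python3 g.py 431.5 -168.2 3 78.3
```

```text
Traceback (most recent call last):
  File "g.py", line 8, in <module>
    d=r.inv()*R.from_matrix(T)
              ~~~~~~~~~~~~~^^^
  File "scipy/spatial/transform/_rotation.pyx", line 1143, in scipy.spatial.transform._rotation.Rotation.from_matrix
ValueError: Non-positive determinant (left-handed or null coordinate frame) in rotation matrix 0: [[ 0.98  0.2   0.  ]
 [-0.2   0.98  0.  ]
 [ 0.    0.   -1.  ]].
```

```bash
sed -i 's/\[\[np.sin(b),np.cos(b),0\],\[-np.cos(b),/[[-np.sin(b),np.cos(b),0],[np.cos(b),/' g.py && python3 g.py 431.5 -168.2 3 78.3
```

```text
t 2.1 at [ 432.39 -169.03  130.9 ] toolY 75.89 F [1.45 0.14 0.47] gap 42.7 grip 0.0
shift now [  1.04   0.58 127.9 ] turn [ 0.01 -0.01 -2.41] shift after turn [  1.04   0.63 127.9 ] j6 -1.7005231411062223
```

Emit:
{"method": "jog_arm", "body": {
  "deltas": [
    [0,0,-2.4,1,0.6,30,0.5],
    [0,0,0,0,0,30,0.5],
    [0,0,0,0,0,30,0.5],
    [0,0,0,0,0,20,0.5],
    [0,0,0,0,0,10,0.5],
    [0,0,0,0,0,5,0.5],
    [0,0,0,0,0,3,0.5],
    [0,0,0,0,0,0,0.5],
    [0,0,0,0,0,0,0],
    [0,0,0,0,0,0,0],
    [0,0,0,0,0,0,0],
    [0,0,0,0,0,0,0],
    [0,0,0,0,0,0,0],
    [0,0,0,0,0,0,0]
  ],
  "newtons": 40
}}

```text
clock: 3.5
eef_pos: [432.1, -166.6, 4.2]
ee_rot: [0.32, 3.124, -0.001]
ft_force: [-0.3, 0.4, 4.9]
finger_gap: 19.0
gripper_force: 39.4
```

```bash
python3 g.py 533.8 222.5 125 11.5
```

```text
t 3.5 at [ 432.06 -166.59    4.16] toolY 78.32 F [-0.29  0.42  4.92] gap 19.0 grip 39.4
shift now [ -21.04  401.6  -120.91] turn [ 0.04  0.08 66.82] shift after turn [ 360.99  177.27 -120.84] j6 -1.7381768170653236
```

Emit:
{"method": "jog_arm", "body": {
  "deltas": [
    [0,0,0,0,0,-10,0],
    [0,0,0,0,0,-30,0],
    [0,0,0,0,0,-40,0],
    [0,0,0,0,0,-41,0],
    [0,0,0,-2,40,0,0],
    [0,0,0,-2,40,0,0],
    [0,0,0,-2,40,0,0],
    [0,0,0,-2,40,0,0],
    [0,0,0,-2,40,0,0],
    [0,0,0,-2,40,0,0],
    [0,0,0,-2,40,0,0],
    [0,0,0,-2,40,0,0],
    [0,0,0,-2,40,0,0],
    [0,0,0,-3,41,0,0]
  ]
}}

```text
clock: 4.9
eef_pos: [533.3, 223.7, 125.4]
ee_rot: [0.319, 3.125, 0.0]
ft_force: [0.6, 0.0, -0.6]
finger_gap: 19.2
gripper_force: 39.3
```

Emit:
{"method": "jog_arm", "body": {
  "deltas": [
    [0,0,7.4,0,0,0,0],
    [0,0,7.4,0,0,0,0],
    [0,0,7.4,0,0,0,0],
    [0,0,7.4,0,0,0,0],
    [0,0,7.4,0,0,0,0],
    [0,0,7.4,0,0,0,0],
    [0,0,7.4,0,0,0,0],
    [0,0,7.5,0,0,0,0],
    [0,0,7.5,0,0,0,0],
    [0,0,0,0,0,0,0],
    [0,0,0,0,0,0,0]
  ]
}}

```text
clock: 6.0
eef_pos: [533.2, 222.0, 124.9]
ee_rot: [1.982, 2.437, 0.001]
ft_force: [-0.2, 0.9, -0.7]
finger_gap: 18.9
gripper_force: 39.4
```

```bash
python3 g.py 533.8 222.5 26 11.5; python3 - <<'E'
from h import *
im={n:arm.snapshot(n) for n in("side","top")}
for n in im: cv2.imwrite(f"pics/{n}1.png",im[n][:,:,::-1])
a=cv2.resize(im["top"][180:320,165:325],(640,560),interpolation=cv2.INTER_CUBIC)[:,:400]
b=cv2.resize(im["side"][140:280,200:320],(400,467),interpolation=cv2.INTER_CUBIC)
b=cv2.copyMakeBorder(b,0,93,0,0,0)
cv2.imwrite("pics/crop2.png",np.hstack([a,b])[:,:,::-1])
E
```

```text
t 6.0 at [533.23 222.04 124.92] toolY 11.74 F [-0.16  0.91 -0.73] gap 18.9 grip 39.4
shift now [ 0.33  0.6  98.92] turn [ 0.03 -0.    0.24] shift after turn [ 0.34  0.65 98.92] j6 0.18714919979920835
```

View pics/crop2.png

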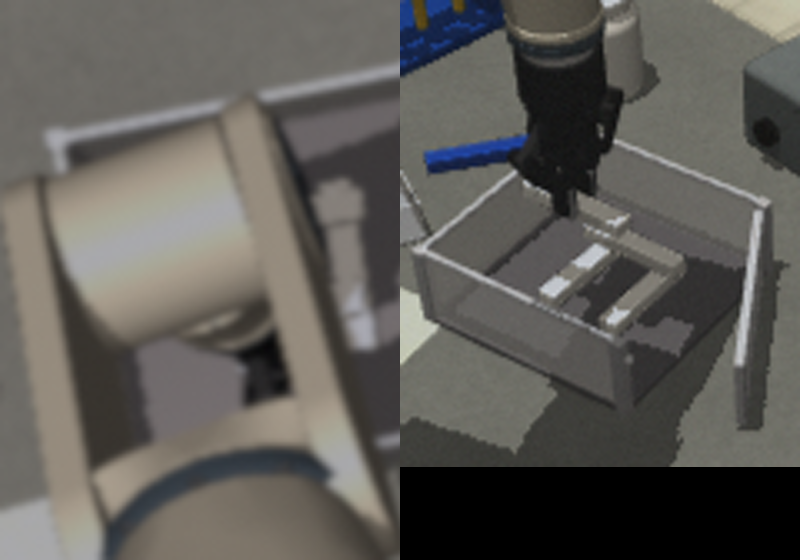

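The side view shows the bar held level above the box, with the door ajar and the tower undisturbed. Lowering now.

Emit:
{"method": "jog_arm", "body": {
  "deltas": [
    [0,0,0.2,0.3,0.6,30,0],
    [0,0,0,0,0,30,0],
    [0,0,0,0,0,20,0],
    [0,0,0,0,0,10,0],
    [0,0,0,0,0,5,0],
    [0,0,0,0,0,1,0],
    [0,0,0,0,0,0.5,0],
    [0,0,0,0,0,0.5,0],
    [0,0,0,0,0,0,0],
    [0,0,0,0,0,0,0]
  ]
}}

```text
clock: 7.1
eef_pos: [534.0, 222.6, 27.8]
ee_rot: [1.991, 2.429, 0.001]
ft_force: [0.1, 0.9, -0.7]
finger_gap: 18.8
gripper_force: 39.4
```

```bash
python3 g.py 533.8 222.5 26 11.5
```

```text
t 7.1 at [534.04 222.57  27.76] toolY 11.32 F [ 0.14  0.91 -0.69] gap 18.8 grip 39.4
shift now [-0.02 -0.25  1.76] turn [ 0.04 -0.01 -0.18] shift after turn [-0.02 -0.24  1.76] j6 0.1946889528675558
```

Emit:
{"method": "jog_arm", "body": {
  "deltas": [
    [0,0,0,0,0,0.7,0],
    [0,0,0,0,0,0.6,0],
    [0,0,0,0,0,0.5,0],
    [0,0,0,0,0,0,0]
  ]
}}

```text
clock: 7.5
eef_pos: [533.9, 222.5, 26.2]
ee_rot: [1.992, 2.43, 0.0]
ft_force: [-2.5, -1.2, 8.8]
finger_gap: 18.4
gripper_force: 40.5
```

Contact at z=26.2. I'll release, rise, and shift back to the right towards bar B.

Emit:
{"method": "jog_arm", "body": {
  "deltas": [
    [0,0,0,0,0,-0.4,0.08],
    [0,0,0,0,0,0,0.26],
    [0,0,0,0,0,0,0.4],
    [0,0,0,0,0,0,0.4],
    [0,0,0,0,0,0,0.4],
    [0,0,0,0,0,-5,0.4],
    [0,0,0,0,0,-20,0.4],
    [0,0,0,0,0,-35,0.4],
    [0,0,0,0,0,-40,0.5]
  ]
}}

```text
clock: 8.4
eef_pos: [532.9, 222.1, 126.3]
ee_rot: [-1.991, -2.429, 0.003]
ft_force: [0.3, -0.3, -0.8]
finger_gap: 43.0
gripper_force: 0.0
```

```bash
python3 g.py 464.8 -334.5 126 101.5
```

```text
t 8.4 at [532.89 222.09 126.28] toolY 11.32 F [ 0.28 -0.3  -0.85] gap 43.0 grip 0.0
shift now [-532.39 -176.01    0.94] turn [ -0.13  -0.08 -90.18] shift after turn [ 177.69 -531.84    0.28] j6 0.19472588282712083
```

Emit:
{"method": "jog_arm", "body": {
  "deltas": [
    [0,0,0,-41,-13.5,0,0.5],
    [0,0,0,-41,-13.5,0,0.5],
    [0,0,0,-41,-13.5,0,0.5],
    [0,0,0,-41,-13.5,0,0.5],
    [0,0,0,-41,-13.5,0,0.5],
    [0,0,0,-41,-13.5,0,0.5],
    [0,0,0,-41,-13.5,0,0.5],
    [0,0,0,-41,-13.5,0,0.5],
    [0,0,0,-41,-13.5,0,0.5],
    [0,0,0,-41,-13.5,0,0.5],
    [0,0,0,-41,-13.5,0,0.5],
    [0,0,0,-41,-13.5,0,0.5],
    [0,0,0,-40,-14,0,0.5]
  ]
}}

```text
clock: 9.7
eef_pos: [465.2, -335.7, 126.4]
ee_rot: [1.991, 2.429, 0.0]
ft_force: [-0.0, -0.2, -0.0]
finger_gap: 42.9
gripper_force: 0.0
```

Emit:
{"method": "jog_arm", "body": {
  "deltas": [
    [0,0,-8.2,0,0,0,0.5],
    [0,0,-8.2,0,0,0,0.5],
    [0,0,-8.2,0,0,0,0.5],
    [0,0,-8.2,0,0,0,0.5],
    [0,0,-8.2,0,0,0,0.5],
    [0,0,-8.2,0,0,0,0.5],
    [0,0,-8.2,0,0,0,0.5],
    [0,0,-8.2,0,0,0,0.5],
    [0,0,-8.2,0,0,0,0.5],
    [0,0,-8.2,0,0,0,0.5],
    [0,0,-8.2,0,0,0,0.5],
    [0,0,0,0,0,0,0.5]
  ]
}}

```text
clock: 10.9
eef_pos: [465.6, -333.7, 126.2]
ee_rot: [-0.319, 3.125, -0.0]
ft_force: [0.9, -0.1, 0.1]
finger_gap: 42.9
gripper_force: 0.0
```

```bash
python3 g.py 464.8 -334.5 3 101.5; python3 - <<'E'
from h import *
im={n:arm.snapshot(n) for n in("side","top")}
for n in im: cv2.imwrite(f"pics/{n}2.png",im[n][:,:,::-1])
for cams in(("top","side"),("top",),("side",)):
    print(cams,*fit2(im,[576,192,.2,560.3,260,.19,603.3,236.6,-1.37,533.9,222.5,-1.37],[6,6,22,22],cams))
a=cv2.resize(im["top"][180:320,165:325],(457,400),interpolation=cv2.INTER_CUBIC)
b=cv2.resize(im["side"][165:275,200:310],(340,400),interpolation=cv2.INTER_CUBIC)
cv2.imwrite("pics/crop3.png",np.hstack([a,b])[:,:,::-1])
E
```

```text
t 10.9 at [ 465.59 -333.75  126.2 ] toolY 101.64 F [ 0.92 -0.15  0.12] gap 42.9 grip 0.0
shift now [  0.94  -0.56 123.2 ] turn [-0.01  0.01  0.14] shift after turn [  0.92  -0.58 123.2 ] j6 -2.398464660428209
('top', 'side') [575.98 192.15   0.2  560.14 260.39   0.19 603.26 236.79  -1.37 534.26
 222.86  -1.37] 0.890356788109159
('top',) [576.07 192.45   0.21 560.07 260.16   0.18 603.35 236.6   -1.36 534.37
 223.54  -1.37] 0.971044653550028
('side',) [576.36 191.32   0.22 561.34 259.94   0.19 603.56 235.88  -1.37 534.28
 223.29  -1.38] 0.8165649277422165
```

View pics/crop3.png

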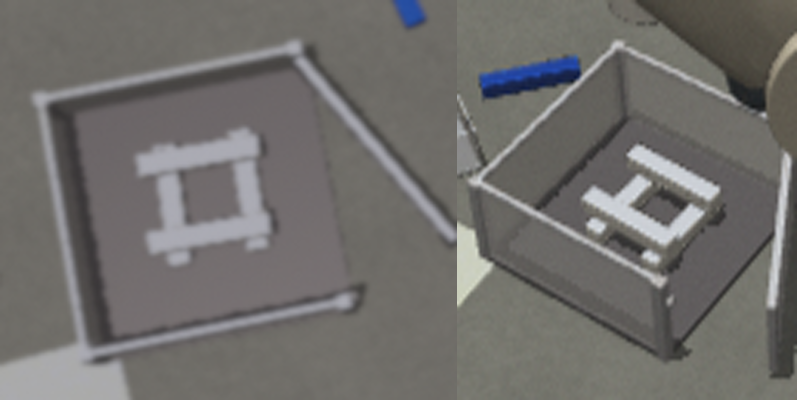

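The second-layer bar is down at (534.3,223.1), parallel to mid_1 and 70.3 mm from it; the crop shows an even square. Next is bar B.

Emit:
{"method": "jog_arm", "body": {
  "deltas": [
    [0,0,0,0.7,-0.5,30,0.5],
    [0,0,0,0,0,30,0.5],
    [0,0,0,0,0,25,0.5],
    [0,0,0,0,0,20,0.5],
    [0,0,0,0,0,10,0.5],
    [0,0,0,0,0,5,0.5],
    [0,0,0,0,0,2.5,0.5],
    [0,0,0,0,0,0,0.5],
    [0,0,0,0,0,0,0],
    [0,0,0,0,0,0,0],
    [0,0,0,0,0,0,0],
    [0,0,0,0,0,0,0],
    [0,0,0,0,0,0,0],
    [0,0,0,0,0,0,0]
  ],
  "newtons": 40
}}

```text
clock: 12.4
eef_pos: [465.6, -334.8, 4.4]
ee_rot: [-0.315, 3.125, -0.002]
ft_force: [0.1, 0.9, 6.7]
finger_gap: 18.7
gripper_force: 40.1
```

```bash
python3 g.py 560.2 260.3 141 100.9
```

```text
t 12.4 at [ 465.6  -334.82    4.36] toolY 101.51 F [0.05 0.87 6.74] gap 18.7 grip 40.1
shift now [-211.57  564.12 -137.08] turn [-0.07  0.06  0.61] shift after turn [-205.43  566.49 -136.64] j6 -2.397664532980169
```

Emit:
{"method": "jog_arm", "body": {
  "deltas": [
    [0,0,0,0,0,-10,0],
    [0,0,0,0,0,-30,0],
    [0,0,0,0,0,-45,0],
    [0,0,0,0,0,-45,0],
    [0,0,0,-14.1,37.6,0,0],
    [0,0,0,-14.1,37.6,0,0],
    [0,0,0,-14.1,37.6,0,0],
    [0,0,0,-14.1,37.6,0,0],
    [0,0,0,-14.1,37.6,0,0],
    [0,0,0,-14.1,37.6,0,0],
    [0,0,0,-14.1,37.6,0,0],
    [0,0,0,-14.1,37.6,0,0],
    [0,0,0,-14.1,37.6,0,0],
    [0,0,0,-14.1,37.6,0,0],
    [0,0,0,-14.1,37.6,0,0],
    [0,0,0,-14.1,37.6,0,0],
    [0,0,0,-14.1,37.6,0,0],
    [0,0,0,-14.1,37.6,0,0],
    [0,0,0,-14.1,37.6,0,0]
  ]
}}

```text
clock: 14.3
eef_pos: [559.6, 262.2, 134.1]
ee_rot: [-0.315, 3.125, 0.0]
ft_force: [0.5, 0.0, -0.9]
finger_gap: 18.9
gripper_force: 39.3
```

Emit:
{"method": "jog_arm", "body": {
  "deltas": [
    [0,0,0.6,0,0,10,0],
    [0,0,0,0,0,10,0],
    [0,0,0,0,0,0,0]
  ]
}}

```text
clock: 14.6
eef_pos: [558.1, 259.0, 111.7]
ee_rot: [0.298, -3.124, 0.002]
ft_force: [-0.5, 0.3, -0.7]
finger_gap: 18.9
gripper_force: 39.4
```

```bash
python3 g.py 560.2 260.3 43.5 100.9
```

```text
t 14.6 at [558.06 259.04 111.73] toolY 100.92 F [-0.48  0.27 -0.66] gap 18.9 grip 39.4
shift now [-2.58  0.91 68.22] turn [-0.07 -0.2   0.02] shift after turn [-2.34  0.83 68.23] j6 -1.3287692787298593
```

Emit:
{"method": "jog_arm", "body": {
  "deltas": [
    [0,0,0,-1.5,0.5,25,0],
    [0,0,0,0,0,20,0],
    [0,0,0,0,0,10,0],
    [0,0,0,0,0,5,0],
    [0,0,0,0,0,3,0],
    [0,0,0,0,0,0,0],
    [0,0,0,0,0,0,0]
  ]
}}

```text
clock: 15.3
eef_pos: [561.5, 261.4, 51.1]
ee_rot: [-0.299, 3.126, 0.001]
ft_force: [0.3, 0.3, -0.2]
finger_gap: 18.6
gripper_force: 39.4
```

```bash
python3 g.py 560.2 260.3 42.3 100.9
```

```text
t 15.3 at [561.49 261.4   51.12] toolY 100.91 F [ 0.31  0.29 -0.24] gap 18.6 grip 39.4
shift now [ 1.49 -0.83  8.82] turn [0.01 0.06 0.01] shift after turn [ 1.48 -0.83  8.82] j6 -1.327939841348458
```

Emit:
{"method": "jog_arm", "body": {
  "deltas": [
    [0,0,0,1.3,-0.7,4,0],
    [0,0,0,0,0,2,0],
    [0,0,0,0,0,1,0],
    [0,0,0,0,0,0,0],
    [0,0,0,0,0,0,0]
  ]
}}

```text
clock: 15.8
eef_pos: [559.9, 260.4, 43.4]
ee_rot: [-0.299, 3.127, -0.0]
ft_force: [-0.2, -0.7, -0.6]
finger_gap: 19.0
gripper_force: 39.4
```

```bash
python3 g.py 560.2 260.3 42.3 100.9
```

```text
t 15.8 at [559.9  260.38  43.38] toolY 100.92 F [-0.22 -0.75 -0.55] gap 19.0 grip 39.4
shift now [-0.28 -0.14  1.08] turn [-0.    0.    0.02] shift after turn [-0.28 -0.14  1.08] j6 -1.3285034696710674
```

Emit:
{"method": "jog_arm", "body": {
  "deltas": [
    [0,0,0,0,0,0.5,0],
    [0,0,0,0,0,0.5,0],
    [0,0,0,0,0,0.4,0],
    [0,0,0,0,0,0,0]
  ]
}}

```text
clock: 16.2
eef_pos: [560.0, 260.4, 42.4]
ee_rot: [-0.299, 3.127, 0.0]
ft_force: [-1.2, -0.4, 4.4]
finger_gap: 19.0
gripper_force: 40.0
```

Contact. I'll release and rise.

Emit:
{"method": "jog_arm", "body": {
  "deltas": [
    [0,0,0,0,0,0,0.26],
    [0,0,0,0,0,0,0.26],
    [0,0,0,0,0,0,0.4],
    [0,0,0,0,0,0,0.4],
    [0,0,0,0,0,-5,0.4],
    [0,0,0,0,0,-20,0.4],
    [0,0,0,0,0,-35,0.4],
    [0,0,0,0,0,-35,0.5]
  ]
}}

```text
clock: 17.0
eef_pos: [559.4, 260.1, 137.8]
ee_rot: [0.299, -3.126, 0.001]
ft_force: [0.4, 0.2, -0.7]
finger_gap: 42.6
gripper_force: 0.0
```

```bash
python3 g.py 581.8 -349.2 135 87.5
```

```text
t 17.0 at [559.42 260.13 137.82] toolY 100.92 F [ 0.37  0.23 -0.66] gap 42.6 grip 0.0
shift now [  93.45 -602.53    3.15] turn [-0.03 -0.07 13.42] shift after turn [ -48.93 -607.77    2.82] j6 -1.3285060380411333
```

Emit:
{"method": "jog_arm", "body": {
  "deltas": [
    [0,0,0,6.2,-40.1,0,0.5],
    [0,0,0,6.2,-40.1,0,0.5],
    [0,0,0,6.2,-40.1,0,0.5],
    [0,0,0,6.2,-40.1,0,0.5],
    [0,0,0,6.2,-40.1,0,0.5],
    [0,0,0,6.2,-40.1,0,0.5],
    [0,0,0,6.2,-40.1,0,0.5],
    [0,0,0,6.2,-40.1,0,0.5],
    [0,0,0,6.2,-40.1,0,0.5],
    [0,0,0,6.2,-40.1,0,0.5],
    [0,0,0,6.2,-40.1,0,0.5],
    [0,0,0,6.2,-40.1,0,0.5],
    [0,0,0,6.2,-40.1,0,0.5],
    [0,0,0,6.2,-40.1,0,0.5],
    [0,0,0,6.2,-40.1,0,0.5],
    [0,0,6.7,0,0,20,0.5],
    [0,0,6.7,0,0,20,0.5],
    [0,0,0,0,0,0,0.5],
    [0,0,0,0,0,0,0.5]
  ]
}}

```text
clock: 18.9
eef_pos: [582.4, -347.7, 97.2]
ee_rot: [-0.063, -3.14, -0.001]
ft_force: [0.1, 0.7, -0.0]
finger_gap: 42.8
gripper_force: 0.0
```

```bash
python3 g.py 581.8 -349.2 3 87.5; python3 - <<'E'
from h import *
im={n:arm.snapshot(n) for n in("side","top")}
for n in im: cv2.imwrite(f"pics/{n}3.png",im[n][:,:,::-1])
P=[576,192.2,.2,560.2,260.2,.19,603.3,236.7,-1.37,534.3,223.2,-1.37,560.2,260.2,.19]
for cams in(("top","side"),("top",),("side",)):
    q,c=fit2(im,P,[6,6,22,22,38],cams);print(cams,q.reshape(-1,3),round(c,3))
E
```

```text
t 18.9 at [ 582.37 -347.71   97.23] toolY 87.72 F [ 0.1  0.7 -0. ] gap 42.8 grip 0.0
shift now [ 0.45 -1.54 94.23] turn [ 0.02 -0.03  0.22] shift after turn [ 0.5  -1.51 94.23] j6 -2.0713937795820936
('top', 'side') [[576.4  191.79   0.21]
 [560.4  266.62   0.21]
 [603.33 237.24  -1.36]
 [533.54 223.59  -1.37]
 [560.28 260.72   0.18]] 0.87
('top',) [[575.92 192.05   0.2 ]
 [559.39 261.8    0.21]
 [603.37 236.75  -1.36]
 [533.56 223.5   -1.37]
 [559.49 261.13   0.19]] 0.958
('side',) [[577.2  190.5    0.2 ]
 [559.87 267.91   0.32]
 [603.03 235.97  -1.35]
 [533.03 223.07  -1.34]
 [559.72 260.44   0.2 ]] 0.8
```

Top bar is directly above low_2, within about 1 mm. Grasping bar C.

Emit:
{"method": "jog_arm", "body": {
  "deltas": [
    [0,0,0.2,0.4,-1.3,30,0.5],
    [0,0,0,0,0,30,0.5],
    [0,0,0,0,0,17,0.5],
    [0,0,0,0,0,10,0.5],
    [0,0,0,0,0,4,0.5],
    [0,0,0,0,0,2.5,0.5],
    [0,0,0,0,0,0,0.5],
    [0,0,0,0,0,0,0],
    [0,0,0,0,0,0,0],
    [0,0,0,0,0,0,0],
    [0,0,0,0,0,0,0],
    [0,0,0,0,0,0,0],
    [0,0,0,0,0,0,0]
  ],
  "newtons": 40
}}

```text
clock: 20.3
eef_pos: [582.7, -349.5, 4.5]
ee_rot: [0.073, 3.139, -0.001]
ft_force: [0.0, -0.4, 6.7]
finger_gap: 19.0
gripper_force: 40.1
```

```bash
python3 g.py 576 192.1 135 101.5
```

```text
t 20.3 at [ 582.67 -349.54    4.51] toolY 87.32 F [ 0.05 -0.36  6.73] gap 19.0 grip 40.1
shift now [  31.78  540.63 -130.95] turn [ -0.05   0.07 -14.18] shift after turn [-101.45  532.09 -130.49] j6 -2.0665614762120565
```

Emit:
{"method": "jog_arm", "body": {
  "deltas": [
    [0,0,0,0,0,-10,0],
    [0,0,0,0,0,-30,0],
    [0,0,0,0,0,-45,0],
    [0,0,0,0,0,-45,0],
    [0,0,0,2.3,38.6,0,0],
    [0,0,0,2.3,38.6,0,0],
    [0,0,0,2.3,38.6,0,0],
    [0,0,0,2.3,38.6,0,0],
    [0,0,0,2.3,38.6,0,0],
    [0,0,0,2.3,38.6,0,0],
    [0,0,0,2.3,38.6,0,0],
    [0,0,0,2.3,38.6,0,0],
    [0,0,0,2.3,38.6,0,0],
    [0,0,0,2.3,38.6,0,0],
    [0,0,0,2.3,38.6,0,0],
    [0,0,0,2.3,38.6,0,0],
    [0,0,0,2.3,38.6,0,0],
    [0,0,0,2.3,38.6,0,0]
  ]
}}

```text
clock: 22.1
eef_pos: [574.9, 193.7, 134.1]
ee_rot: [0.074, 3.14, 0.0]
ft_force: [0.8, -0.6, 0.4]
finger_gap: 19.0
gripper_force: 39.4
```

Emit:
{"method": "jog_arm", "body": {
  "deltas": [
    [0,0,-7.1,0,0,20,0],
    [0,0,-7.1,0,0,20,0],
    [0,0,0,0,0,20,0],
    [0,0,0,0,0,10,0],
    [0,0,0,0,0,5,0],
    [0,0,0,0,0,0,0],
    [0,0,0,0,0,0,0],
    [0,0,0,0,0,0,0]
  ]
}}

```text
clock: 22.9
eef_pos: [575.8, 192.3, 59.4]
ee_rot: [-0.315, 3.124, 0.001]
ft_force: [-0.3, 0.4, 0.7]
finger_gap: 18.6
gripper_force: 39.4
```

```bash
python3 g.py 576.6 192.2 42.5 101.5
```

```text
t 22.9 at [575.8  192.27  59.45] toolY 101.5 F [-0.26  0.35  0.68] gap 18.6 grip 39.4
shift now [-0.75 -0.23 16.95] turn [0.01 0.08 0.  ] shift after turn [-0.77 -0.23 16.95] j6 -1.4517131401523269
```

Emit:
{"method": "jog_arm", "body": {
  "deltas": [
    [0,0,0,-0.7,-0.2,8,0],
    [0,0,0,0,0,5,0],
    [0,0,0,0,0,2,0],
    [0,0,0,0,0,0.5,0],
    [0,0,0,0,0,0,0],
    [0,0,0,0,0,0,0]
  ]
}}

```text
clock: 23.5
eef_pos: [575.9, 192.1, 43.0]
ee_rot: [-0.315, 3.126, 0.0]
ft_force: [0.0, 0.2, -0.7]
finger_gap: 19.4
gripper_force: 39.4
```

```bash
python3 g.py 576.6 192.2 42.3 101.5
```

```text
t 23.5 at [575.93 192.12  43.01] toolY 101.52 F [ 0.03  0.15 -0.73] gap 19.4 grip 39.4
shift now [-0.67 -0.06  0.71] turn [0.   0.   0.02] shift after turn [-0.67 -0.06  0.71] j6 -1.4522589889259272
```

Emit:
{"method": "jog_arm", "body": {
  "deltas": [
    [0,0,0,-0.4,0,0.4,0],
    [0,0,0,0,0,0.4,0],
    [0,0,0,0,0,0.2,0],
    [0,0,0,0,0,0,0]
  ]
}}

```text
clock: 23.9
eef_pos: [576.5, 192.3, 42.5]
ee_rot: [-0.315, 3.125, 0.0]
ft_force: [-2.1, -0.3, 5.0]
finger_gap: 18.9
gripper_force: 40.0
```

Contact. I'll release, rise, and close the fingers for the door.

Emit:
{"method": "jog_arm", "body": {
  "deltas": [
    [0,0,0,0,0,0,0.26],
    [0,0,0,0,0,0,0.26],
    [0,0,0,0,0,0,0.4],
    [0,0,0,0,0,0,0.4],
    [0,0,0,0,0,-5,0.4],
    [0,0,0,0,0,-20,0.4],
    [0,0,0,0,0,-40,0.4],
    [0,0,0,0,0,-40,0],
    [0,0,0,0,-40,0,0],
    [0,0,0,0,-40,0,0],
    [0,0,0,0,-40,0,0],
    [0,0,0,0,-40,0,0],
    [0,0,0,0,-38,0,0],
    [0,0,0,0,0,0,0]
  ]
}}

```text
clock: 25.3
eef_pos: [616.6, -5.8, 147.5]
ee_rot: [-0.31, 3.125, -0.002]
ft_force: [0.2, 0.8, 0.0]
finger_gap: -0.1
gripper_force: 0.0
```

```bash
python3 g.py 598 -2 46 101.5; python3 - <<'E'
from h import *
im={n:arm.snapshot(n) for n in("side","top")}
for n in im: cv2.imwrite(f"pics/{n}4.png",im[n][:,:,::-1])
a=cv2.resize(im["top"][180:320,165:345],(500,389),interpolation=cv2.INTER_CUBIC)
b=cv2.resize(im["side"][165:275,200:320],(300,275),interpolation=cv2.INTER_CUBIC);b=cv2.copyMakeBorder(b,0,114,0,0,0)
cv2.imwrite("pics/crop4.png",np.hstack([a,b])[:,:,::-1])
for uv in((270,198),(323,262)):print(back("top",uv,82))
for uv in((270,198),(180,213),(288,285),(197,303)):print("box",back("top",uv,85))
E
```

```text
t 25.3 at [616.64  -5.84 147.46] toolY 101.32 F [0.2  0.8  0.03] gap -0.1 grip 0.0
shift now [ 17.62   7.56 101.43] turn [-0.08  0.05 -0.18] shift after turn [ 17.5    7.48 101.46] j6 -1.7789628972126004
[689.68 144.04  82.  ]
[533.24   7.7   82.  ]
box [689.07 143.77  85.  ]
box [645.23 365.71  85.  ]
box [474.39  91.45  85.  ]
box [424.65 310.98  85.  ]
```

View pics/crop4.png

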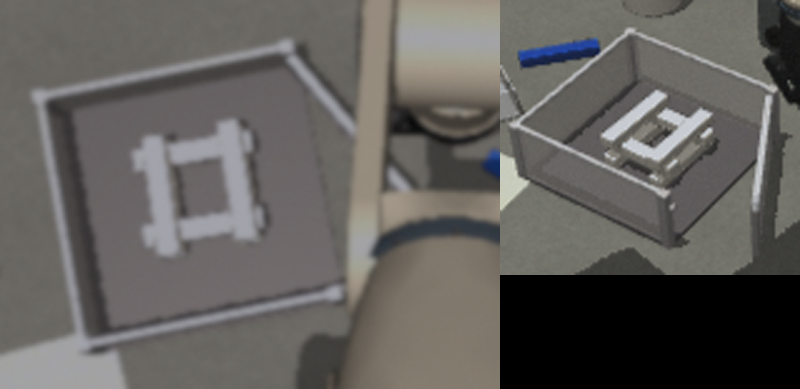

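The tower looks complete in both views, with top bars at crop (160,195) and (238,180). I'll check it numerically before closing the door.

```bash
python3 - <<'E'
from h import *
im={n:cv2.imread(f"pics/{n}4.png")[:,:,::-1] for n in("side","top")}
L=lambda p:[(576,192.2,.2),(560.2,260.2,.187),(603.3,236.7,-1.37),(534,223.2,-1.37),tuple(p[:3]),tuple(p[3:])]
for cams in(("top","side"),("top",)):
    q,c=fit2(im,[560,260.6,.187,576,192.2,.2],[6,6,22,22,38,38],cams,joint=L);print(cams,q,round(c,3))
E
```

```text
('top', 'side') [559.38 260.41   0.19 576.15 192.22   0.2 ] 0.841
('top',) [560.41 261.02   0.19 576.37 192.34   0.2 ] 0.936
```

Emit:
{"method": "jog_arm", "body": {
  "deltas": [
    [0,0,0,9,3,30,0],
    [0,0,0,8,3,30,0],
    [0,0,0,0,0,25,0],
    [0,0,0,0,0,16,0],
    [0,0,0,0,0,0,0]
  ]
}}

```text
clock: 25.9
eef_pos: [596.5, 1.7, 44.1]
ee_rot: [0.317, -3.122, -0.001]
ft_force: [-0.6, -0.8, -0.2]
finger_gap: 0.1
gripper_force: 0.0
```

```bash
python3 g.py 528 94 46 101.5
```

```text
t 25.9 at [596.46   1.72  44.12] toolY 101.58 F [-0.65 -0.76 -0.18] gap 0.1 grip 0.0
shift now [ 48.54 104.15  -1.62] turn [ 0.05 -0.2   0.08] shift after turn [ 48.69 104.08  -1.88] j6 -1.772821820027933
```

Tower is accurate to about 1 mm. Pushing the door.

Emit:
{"method": "jog_arm", "body": {
  "deltas": [
    [0,0,0,3,6,0,0],
    [0,0,0,3,6,0,0],
    [0,0,0,3,6,0,0],
    [0,0,0,3,6,0,0],
    [0,0,0,3,6,0,0],
    [0,0,0,3,6,0,0],
    [0,0,0,3,6,0,0],
    [0,0,0,3,6,0,0],
    [0,0,0,3,6,0,0],
    [0,0,0,3,6,0,0],
    [0,0,0,3,6,0,0],
    [0,0,0,3,6,0,0],
    [0,0,0,3,6,0,0],
    [0,0,0,0,0,0,0]
  ]
}}

```text
clock: 27.3
eef_pos: [543.4, 69.9, 45.9]
ee_rot: [0.316, -3.125, -0.0]
ft_force: [0.1, 0.2, -0.1]
finger_gap: -0.3
gripper_force: 0.0
```

```bash
python3 g.py 528 94 46 101.5; python3 - <<'E'
from h import *
im={n:arm.snapshot(n) for n in("side","top")}
a=cv2.resize(im["top"][180:320,165:345],(450,350),interpolation=cv2.INTER_CUBIC)
b=cv2.resize(im["side"][165:285,200:320],(350,350),interpolation=cv2.INTER_CUBIC)
cv2.imwrite("pics/crop5.png",np.hstack([a,b])[:,:,::-1])
E
```

```text
t 27.3 at [543.42  69.9   45.9 ] toolY 101.55 F [ 0.09  0.24 -0.11] gap -0.3 grip 0.0
shift now [10.28 26.7  -0.09] turn [ 0.01 -0.04  0.05] shift after turn [10.3  26.69 -0.1 ] j6 -1.6473577955652157
```

View pics/crop5.png

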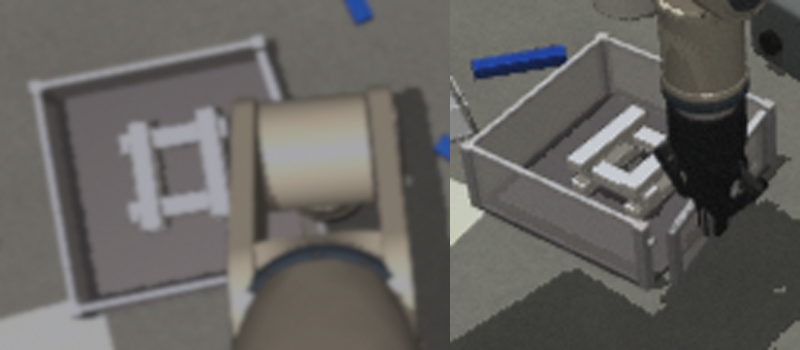

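The door follows the fingers and is nearly shut: in the side crop its free edge at (675,250) is close to the post at (650,240). Now pushing slowly through the catch.

Emit:
{"method": "jog_arm", "body": {
  "deltas": [
    [0,0,0,1,3,0,0],
    [0,0,0,1,3,0,0],
    [0,0,0,1,3,0,0],
    [0,0,0,1,3,0,0],
    [0,0,0,0.5,2,0,0],
    [0,0,0,0,0,0,0]
  ]
}}

```text
clock: 28.0
eef_pos: [536.9, 82.3, 46.0]
ee_rot: [-0.316, 3.126, -0.0]
ft_force: [0.3, -0.6, -1.2]
finger_gap: 0.1
gripper_force: 0.2
```

Emit:
{"method": "jog_arm", "body": {
  "deltas": [
    [0,0,0,0,2,0,0],
    [0,0,0,0,2,0,0],
    [0,0,0,0,1,0,0],
    [0,0,0,0,0,0,0]
  ]
}}

```text
clock: 28.4
eef_pos: [535.6, 86.5, 45.9]
ee_rot: [0.315, -3.125, 0.001]
ft_force: [0.1, -3.3, 1.1]
finger_gap: 0.4
gripper_force: 1.5
```

Emit:
{"method": "jog_arm", "body": {
  "deltas": [
    [0,0,0,0,2,0,0],
    [0,0,0,0,1,0,0],
    [0,0,0,0,1,0,0],
    [0,0,0,0,0,0,0]
  ]
}}

```text
clock: 28.8
eef_pos: [535.1, 91.2, 46.0]
ee_rot: [-0.315, 3.126, 0.001]
ft_force: [0.1, 1.3, 0.2]
finger_gap: -0.3
gripper_force: 0.0
```

Emit:
{"method": "jog_arm", "body": {
  "deltas": [
    [0,0,0,0,1,0,0],
    [0,0,0,0,1,0,0],
    [0,0,0,0,0,0,0]
  ]
}}

```text
clock: 29.1
eef_pos: [534.9, 93.2, 46.0]
ee_rot: [-0.315, 3.125, 0.0]
ft_force: [-0.0, -0.2, -0.9]
finger_gap: 0.3
gripper_force: 0.1
```

Resistance rose to 3.3 N and then dropped, so the catch has been passed and the door pulled in. I'll press on gently until there is firm contact.

Emit:
{"method": "jog_arm", "body": {
  "deltas": [
    [0,0,0,0,1,0,0],
    [0,0,0,0,0.7,0,0],
    [0,0,0,0,0,0,0]
  ]
}}

```text
clock: 29.4
eef_pos: [534.8, 93.5, 46.0]
ee_rot: [-0.316, 3.125, -0.003]
ft_force: [1.0, -8.6, 0.1]
finger_gap: 0.1
gripper_force: 4.8
```

Emit:
{"method": "jog_arm", "body": {
  "deltas": [
    [0,0,0,0,0.7,0,0],
    [0,0,0,0,0.5,0,0],
    [0,0,0,0,0,0,0]
  ]
}}

```text
clock: 29.7
eef_pos: [534.8, 93.7, 46.0]
ee_rot: [-0.317, 3.125, -0.005]
ft_force: [2.9, -16.5, -0.8]
finger_gap: 0.2
gripper_force: 8.4
```

Firm stop (16 N, no further movement), so the door is seated. Backing off and looking.

Emit:
{"method": "jog_arm", "body": {
  "deltas": [
    [0,0,0,0,-3,0,0],
    [0,0,0,0,-15,0,0],
    [0,0,0,0,-25,0,0],
    [0,0,0,0,-25,-10,0],
    [0,0,0,0,-15,-35,0],
    [0,0,0,0,-40,-40,0],
    [0,0,0,0,-40,-40,0],
    [0,0,0,0,-40,0,0],
    [0,0,0,0,-40,0,0],
    [0,0,0,0,-40,0,0],
    [0,0,0,0,-40,0,0],
    [0,0,0,0,0,0,0],
    [0,0,0,0,0,0,0]
  ]
}}

```text
clock: 31.0
eef_pos: [596.4, -212.8, 161.4]
ee_rot: [0.312, -3.126, -0.001]
ft_force: [-0.6, 0.4, 0.2]
finger_gap: 0.2
gripper_force: 0.0
```

```bash
python3 - <<'E'
from h import *
im={n:arm.snapshot(n) for n in("side","top")}
a=cv2.resize(im["top"][120:340,110:530],(800,419),interpolation=cv2.INTER_CUBIC)[:,:450]
b=cv2.resize(im["side"][165:285,200:320],(350,350),interpolation=cv2.INTER_CUBIC);b=cv2.copyMakeBorder(b,0,69,0,0,0)
cv2.imwrite("pics/crop6.png",np.hstack([a,b])[:,:,::-1])
L=lambda p:[(576,192.2,.2),(560.2,260.2,.187),(603.3,236.7,-1.37),(534,223.2,-1.37),tuple(p[:3]),tuple(p[3:])]
print(*fit2(im,[560,260.6,.187,576,192.2,.2],[6,6,22,22,38,38],("top",),joint=L))
s=arm.read_state();print(s["clock"],s["eef_pos"],s["ft_force"])
E
```

```text
[560.46 260.76   0.2  576.36 192.18   0.2 ] 0.9362678982623321
31.1 [ 596.26 -211.1   161.42] [-0.65  0.24  0.09]
```

View pics/crop6.png

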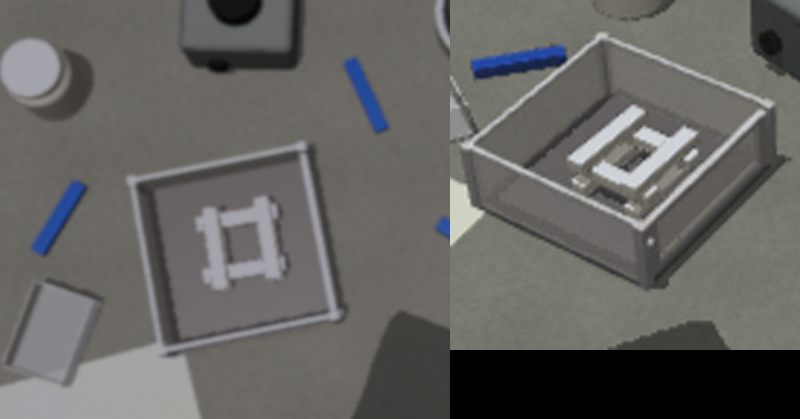

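The door is flush along the box's -y side, crop (305,150) to (338,315), and the tower stands complete. Handing in.

```bash
python3 -c "
from workcell import arm;print(arm.close_job())"
```

```text
the job is handed in; nothing more can be done
None
```

Job handed in at about 31 s of the 72 s: all three loose bars were set down in contact, within about 1 mm of their places by camera fit, and the door was pushed past its catch to a firm stop, with nothing else on the bench touched as far as I saw.

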